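# Light the microscope from its lamp control box

## Task

Bring the microscope lamp up to full brightness on the white lamp control box, pressing with the fingertips only: first push down the raised end of the long rocker switch so that it tips fully over to on, then push the round key fully in, where it stays, and last press the wide bar key fully down and keep it down. Finish while still holding the bar down; the other two controls must stay on. Do not pick anything up, and leave the jars and the dropper where they are.

Things in the scene. Friction and masses are not known exactly. Their poses are not given: they have to be found in the camera images.
- lamp_box: White lamp control box, fixed, 85 x 200 x 67 mm (x, y, z). Origin: centre of its underside; x points from its front (robot side) to its back, z up. Front part: level panel 45 mm high; back part (x = +16 to +42 mm) 67 mm high, with a dark display. Three grey controls in black bezels stand on the panel at x = -14 mm, y = -62, 0, +62 mm; which is in which place varies.
- rocker_end (a point): Point on top of the rocker switch near its front end (box's -x), the end raised while off; moves with it. Grey shallow-V plate 44 mm long (box x), 24 mm wide (y), tilting about a y axis through its middle, about 16 mm behind this point. The point is 61 mm above the table when off, 56 mm when on. Press straight down here or up to 5 mm further forward; takes about 3 N, stays where it is left.
- rocker (a joint): Angle of the rocker switch, rad: 0 = off (front end raised), 0.32 = on (front end down).
- latch_key_top (a point): Centre of the flat top of the round grey key, 30 mm in diameter, 56 mm above the table when out. It moves straight down 6 mm against about 3 N and stays where it is pushed to.
- latch_key (a joint): Travel of the round key, m: 0 = out, 0.006 = fully in.
- jar_a: Bystander: brown specimen jar, 36 mm in diameter, 79 mm high, standing loose in front of the box. Origin: centre of its underside.
- jar_00: Bystander: brown specimen jar, 36 mm in diameter, 79 mm high, standing loose in the low wire tray to the left. Origin: centre of its underside.
- dropper: Bystander: dropper, 158 mm long, 15 mm thick, lying loose in front of the box, along its y axis. Origin: centre of its underside.
- bar_key_top (a point): The wide grey bar key, 20 mm (x) x 46 mm (y), with rounded edges. This point: the centre of its flat top, 56 mm above the table when up; its axes are those of the box. It moves straight down 6 mm on a spring (about 1.3 N at the top, 5 N at the bottom, where it meets a stop) and comes up again when let go.
- bar_key (a joint): Travel of the wide bar key, m: 0 = up, 0.006 = fully down.

How it is judged:
On the way, in this order (a step that is already met when the one before it is completed fails the run):
1. the rocker is tipped over to on (value of joint rocker above 0.26 rad), for 0.2 s.
2. the round key is pushed fully in (value of joint latch_key above 0.0045 m), for 0.2 s.
3. the wide bar is pressed fully down (value of joint bar_key above 0.0045 m), for 0.2 s.
At the end, for the whole second after the job is handed in: The rocker is on (past 0.26 of 0.32 rad), the round key is in (past 4.5 of 6 mm), and the fingers hold the wide bar down (past 4.5 of 6 mm, with more than 1 N) (value of joint rocker above 0.26 rad and value of joint each of latch_key, bar_key above 0.0045 m and contact force between the fingers and bar_key above 1 N); the arm keeps its last pose, push and grip.
It fails at once if the round key is pressed before the rocker is on (value of joint latch_key above 0.003 m and not (value of joint rocker above 0.26 rad)).
It fails at once if the wide bar is pressed before the rocker is on and the round key is in (value of joint bar_key above 0.003 m and (not (value of joint rocker above 0.26 rad) or not (value of joint latch_key above 0.0045 m))).
It fails at once if a jar or the dropper is lifted, or shifted by more than 25 mm (distance of any of jar_a, jar_00, dropper from where it was at the start of the episode above 0.025 m or height (world z) of any of jar_a, jar_00, dropper above 0.015 m).
It also fails if it takes over 35 s, if anything falls off the work surface, if the arm or the gripper's body presses on something with over 40 N, if the wrist force passes 120 N, or if a joint passes its speed limit or range.

## Robot

A 7-joint arm with a two-finger parallel gripper is mounted at the origin on a cart in front of the work surface, level with it; the furniture and walls round the work are solid. World frame = base frame: x ahead of the robot, y to its left, z up, the work surface at z = 0. Lengths are in m, angles in rad, forces in N, time in s.
With the tool pointing down it reaches from about 0.425 to 1.025 m from the base axis. Payload 9.4 kg.
Tool frame: the origin (TCP) lies at the very end of the fingers, on their centre line; the grasp point (between the pads) lies hold_point_z behind it (hold_point_z is the distance from the TCP to the grasp point, in m); x points along the fingers, y is the direction in which the jaws open and shut, and the axes are right-handed (so a half turn about x gives the same grasp; the last joint's range is limited). The gripper opens to 93 mm and grips with 3 to 60 N. Pads are 15 mm wide; open, the fingers measure 128 mm over their backs; the gripper's body (75 mm by 188 mm) begins 65 mm behind the grasp point.
Start: joints at [1.099, 0.599, -0.003, 1.599, 0.002, 0.943, -0.08], TCP at [0.279, -0.669, 0.187] pointing down, gripper open.
Joint ranges: [-2.57, 2.57], [-0.35, 1.97], [-1.29, 1.29], [0.11, 2.56], [-1.05, 4.19], [0.11, 1.86], [-2.63, 2.63]. Speed limits (rad/s): [2.22, 2.22, 3.01, 3.01, 3.14, 3.14, 3.14].

## Interface

Orientations are given as [roll, pitch, yaw] about the fixed x, y, z axes, in that order (R = Rz(yaw) Ry(pitch) Rx(roll)).
In Python, from plant import * gives the robot as it stands.
- The arm moves only by the tool jog_arm, never from a script. Its argument "steps" is text: rows parted by semicolons, each of 7 numbers parted by spaces: the shift along the tool's x, y, z in cm, then the turn, a rotation vector about the tool's x, y, z in rad, then the opening, from 0 (shut) to 1 (fully open). In form: dx dy dz wx wy wz grip; .... A call has 1 to 20 rows; each row is the pose to reach, as a shift and turn from the pose commanded when the call began, along the tool's axes at that moment; what a row does not reach only later rows make up. A row lasts 1/10 s, in which the tool goes at most 50 mm and 8.59 degrees, less where a joint would pass 70% of its speed; a pose out of reach is approached as far as the arm can. A call with a gripper value outside its range is refused whole. The fingers move at their own pace and stop on an object; the grip force is fixed at half the most. Time passes only in rows, so rows that repeat a pose let the fingers close. It gives the time, the measured TCP pose, the force and the opening at its end, in the units of the state.
- observe(): the state, without advancing time (a new reading comes with each control period).
- read_camera(name): name is "side" or "top"; returns (picture, depth): 384x512x3 uint8, blue, green, red; 384x512 float32, m along the optical axis (not along the pixel's ray), 0 where there is no reading.
- camera_info(name): a dict with "K" (3x3 intrinsics, pixels), "R" (3x3) and "t" (3): a world point X has camera coordinates R X + t. Camera axes: x right, y down, z forward; pixel columns grow to the right and rows downward; lengths in m; the calibration is good to about 2 mm. A picture is of the moment at which its call begins. camera_info takes no time and is no camera call.
- sign_off(): hands the job in, once; it reports no verdict.
The state is a dict: "clock": time; "joint_pos": joint angles; "qd": joint speeds; "tau": joint torques, N m; "eef_pos": TCP position; "eef_rot": TCP orientation; "wrist_force": force on the tool from outside, world axes, zero at the start; "moment": the same for the moment, N m; "grip_width": finger opening in m.
Only numpy, scipy, OpenCV 4.12 (cv2) and the standard library are available. Lean on these libraries where they do the work, as an engineer would, in place of code of your own. Each camera call takes 0.05 s, during which the arm holds its last target.

## Working session

There is one attempt and no reset: what is moved stays moved. The work goes in short steps, Python scripts to look and compute and a tool call to move; the robot and the scene stay as the last step left them, time stands still between calls to the robot, and variables do not carry over. Pictures are saved under pics/ and viewed, and the job is handed in when it is done.

Besides the shell and the picture viewer there is one more tool, called as name(argument=value, ...) on one line, values as JSON. jog_arm: Moves the arm, as the interface text tells. Its arguments: {"type":"object","properties":{"steps":{"type":"string"}},"required":["steps"]}

```bash
mkdir -p pics; ls
python3 - <<'E'
from plant import *
import cv2,numpy as np
s=observe();print({k:np.round(v,3) for k,v in s.items()})
for n in("top","side"):
    p,d=read_camera(n);cv2.imwrite(f"pics/{n}0.png",p);np.savez(f"{n}0.npz",p=p,d=d)
    c=camera_info(n);print(n,np.round(c["K"],1),np.round(c["R"],4),c["t"])
E
```

```text
pics
{'clock': np.float64(0.0), 'joint_pos': array([ 1.099,  0.6  , -0.003,  1.6  ,  0.002,  0.943, -0.08 ]), 'qd': array([ 0.001, -0.   ,  0.001,  0.001, -0.   , -0.001, -0.   ]), 'tau': array([-0.0000e+00, -7.6505e+01,  1.4980e+00, -2.5235e+01, -5.2000e-02,
        1.7000e-02,  0.0000e+00]), 'eef_pos': array([ 0.279, -0.669,  0.186]), 'eef_rot': array([-1.499,  1.569,  2.038]), 'wrist_force': array([ 0.541, -0.413, -0.178]), 'moment': array([ 0.025, -0.005,  0.065]), 'grip_width': np.float64(0.093)}
top [[496.8   0.  253.3]
 [  0.  496.8 189.7]
 [  0.    0.    1. ]] [[-0.0143 -0.9999  0.0047]
 [-0.9971  0.0139 -0.0752]
 [ 0.0751 -0.0058 -0.9972]] [-0.03449851  0.44390198  0.87474305]
side [[386.7   0.  251.9]
 [  0.  386.7 200.3]
 [  0.    0.    1. ]] [[ 0.9975  0.0682  0.0184]
 [ 0.0603 -0.6872 -0.724 ]
 [-0.0367  0.7233 -0.6896]] [-0.40890247 -0.02890505  0.97361402]
```

View pics/top0.png

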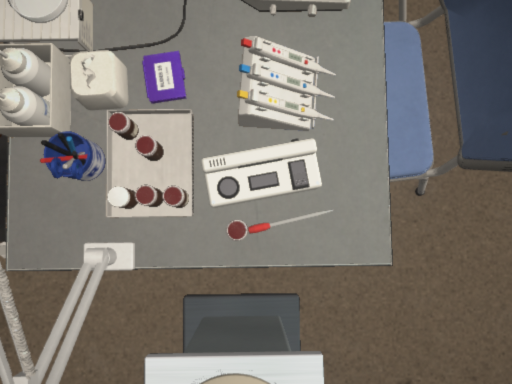

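View pics/side0.png

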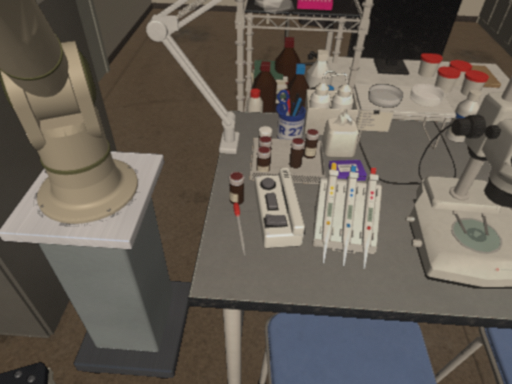

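The top view shows the box with the round key at about (228,187), the bar at (263,181) and the rocker at (299,174). The jar is at (237,230) with the dropper to its right. I'll measure these next.

```bash
cat > h.py <<'E'
import numpy as np,cv2
from plant import camera_info
def ray(n,u,v,z):
    c=camera_info(n);K,R,t=c["K"],c["R"],c["t"]
    d=R.T@np.linalg.inv(K)@np.array([u,v,1.]);o=-R.T@t
    return o+d*(z-o[2])/d[2]
def proj(n,X):
    c=camera_info(n);q=c["K"]@(c["R"]@np.asarray(X)+c["t"]);return q[:2]/q[2]
def depthpt(n,u,v,d):
    c=camera_info(n);x=np.linalg.inv(c["K"])@np.array([u,v,1.])*d
    return c["R"].T@(x-c["t"])
E
python3 - <<'E'
from h import *
f=np.load("top0.npz");p,d=f["p"],f["d"]
g=cv2.cvtColor(p,cv2.COLOR_BGR2GRAY)
r=p[130:250,190:340];cv2.imwrite("pics/z0.png",cv2.resize(r,None,fx=5,fy=5,interpolation=cv2.INTER_CUBIC))
f2=np.load("side0.npz");r=f2["p"][155:265,220:320];cv2.imwrite("pics/z1.png",cv2.resize(r,None,fx=5,fy=5,interpolation=cv2.INTER_CUBIC))
# dark bezels
m=((g<110)*255).astype(np.uint8);m[:135]=0;m[215:]=0;m[:,:205]=0;m[:,320:]=0
for c in cv2.findContours(m,cv2.RETR_EXTERNAL,cv2.CHAIN_APPROX_NONE)[0]:
    if cv2.contourArea(c)>40:
        (u,v),wh,a=cv2.minAreaRect(c);print("dark",np.round([u,v,*wh,a],1),np.round(ray("top",u,v,.047),4),depthpt("top",u,v,d[int(v),int(u)]).round(3))
w=((p.min(2)>170)*255).astype(np.uint8);w[:130]=0;w[215:]=0;w[:,:200]=0;w[:,325:]=0
c=max(cv2.findContours(w,cv2.RETR_EXTERNAL,cv2.CHAIN_APPROX_NONE)[0],key=cv2.contourArea)
R=cv2.minAreaRect(c);print(R);b=cv2.boxPoints(R)
for q in b: print(q,ray("top",*q,.045).round(4),ray("top",*q,.067).round(4))
E
```

```text
dark [228.  187.5  21.   20.   90. ] [0.4455 0.0032 0.047 ] [0.445 0.003 0.057]
dark [262.9 180.7  13.8  28.9  79.7] [ 0.4564 -0.0575  0.047 ] [ 0.455 -0.057  0.058]
dark [297.9 174.3  27.7  16.1  78.7] [ 0.4668 -0.1184  0.047 ] [ 0.466 -0.117  0.058]
((263.3205261230469, 179.5579833984375), (33.21240234375, 112.4076156616211), 79.2156982421875)
[205.00214 173.76149] [0.4702 0.0431 0.045 ] [0.4678 0.0411 0.067 ]
[315.42447 152.72865] [ 0.5045 -0.1501  0.045 ] [ 0.5013 -0.1472  0.067 ]
[321.63892 185.35448] [ 0.4472 -0.1596  0.045 ] [ 0.4453 -0.1564  0.067 ]
[211.21658 206.38731] [0.4133 0.0327 0.045 ] [0.4123 0.031  0.067 ]
```

```bash
sleep 1
```

```text
(no output)
```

View pics/z0.png

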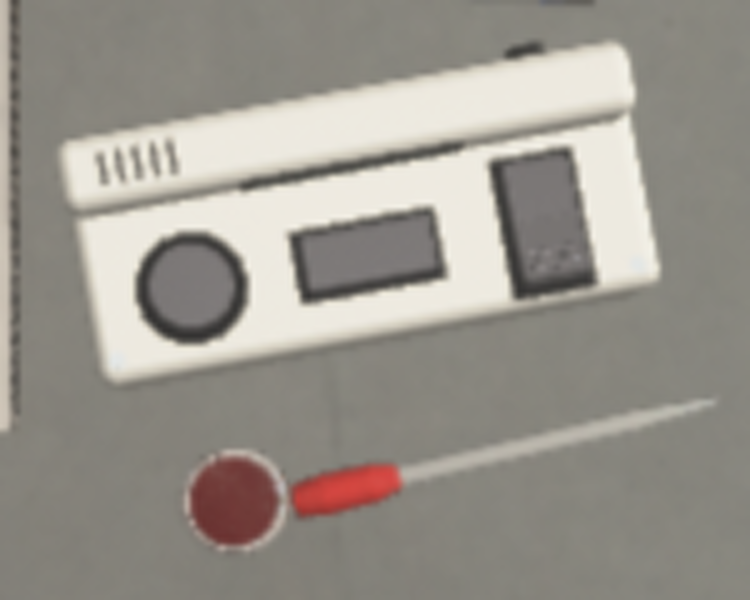

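View pics/z1.png

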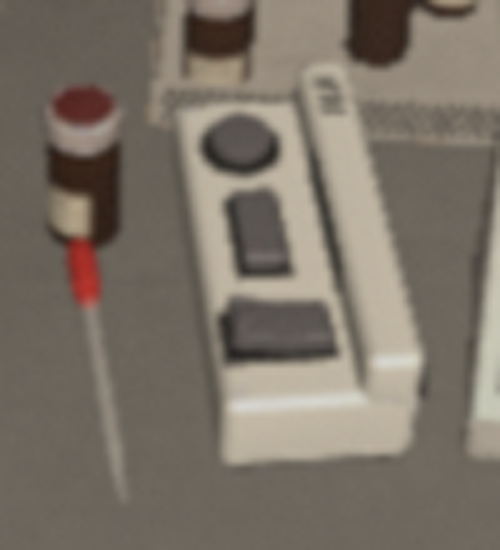

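```bash
cat >> h.py <<'E'
from scipy.spatial.transform import Rotation as Ro
yaw=np.deg2rad(10.0)
def plan(s,X,approx=True):
    R=Ro.from_euler('xyz',s["eef_rot"]).as_matrix()
    best=None
    for sg in(1,-1):
        y=sg*np.array([-np.sin(yaw),np.cos(yaw),0]);x=np.array([0,0,-1.]);T=np.c_[x,y,np.cross(x,y)]
        w=Ro.from_matrix(R.T@T).as_rotvec()
        print("shift cm",(R.T@(np.asarray(X)-s["eef_pos"])*100).round(2),"w",w.round(3))
E
python3 - <<'E'
from h import *
from plant import *
p=np.load("top0.npz")["p"];g=cv2.cvtColor(p,cv2.COLOR_BGR2GRAY)
G=cv2.resize(g,None,fx=4,fy=4,interpolation=cv2.INTER_CUBIC)
m=cv2.inRange(G,88,140);b=np.zeros_like(m);b[145*4:195*4,212*4:312*4]=255;m&=b
m=cv2.morphologyEx(m,cv2.MORPH_OPEN,np.ones((15,15)))
C=[]
for c in cv2.findContours(m,cv2.RETR_EXTERNAL,cv2.CHAIN_APPROX_NONE)[0]:
    if cv2.contourArea(c)>800:
        (u,v),wh,a=cv2.minAreaRect(c);u=(u+.5)/4-.5;v=(v+.5)/4-.5
        X=ray("top",u,v,.056);C.append(X);s=proj("side",X);print(np.round([u,v,*np.array(wh)/4*1.65,a],1),X.round(4),"side",s.round(1),"zoom",((s-[220,155])*5).round())
s=observe();R=Ro.from_euler('xyz',s["eef_rot"]).as_matrix();print(R.round(3))
plan(s,[.448,-.121,.12])
E
```

```text
[304.1 191.6   9.1  23.9  90. ] [ 0.4359 -0.1277  0.056 ] side [260.4 221.1] zoom [202. 331.]
[227.9 186.5  26.   27.2  90. ] [0.4465 0.003  0.056 ] side [267.7 181.6] zoom [239. 133.]
[263.8 179.4  20.1  45.4  79.5] [ 0.4578 -0.0589  0.056 ] side [271.6 199.7] zoom [258. 223.]
[298.9 172.5  41.6  23.8  79.9] [ 0.469  -0.1194  0.056 ] side [275.9 219.3] zoom [280. 322.]
[231.1 149.7  64.3  16.9   0. ] [ 0.5101 -0.0032  0.056 ] side [294.5 184.9] zoom [372. 149.]
[[-0.001  0.385 -0.923]
 [ 0.001 -0.923 -0.385]
 [-1.    -0.001  0.   ]]
shift cm [  6.64 -44.04 -36.7 ] w [-2.921e+00 -2.000e-03  0.000e+00]
shift cm [  6.64 -44.04 -36.7 ] w [0.22  0.    0.001]
```

Checks: the round-to-rocker spacing is 124 mm as expected, and the bar measures 20 x 45 mm. The yaw is about 10°. I'll move above the rocker's front end with the fingers shut.

jog_arm(steps="0 -4 -3.3 0 0 0 0; 0 -8 -6.6 0.05 0 0 0; 0 -12 -9.9 0.1 0 0 0; 0 -16 -13.2 0.15 0 0 0; 0 -20 -16.5 0.22 0 0 0; 0 -24 -20 0.22 0 0 0; 0 -28 -23.3 0.22 0 0 0; 0 -32 -26.6 0.22 0 0 0; 0 -36 -30 0.22 0 0 0; 0 -40 -33.3 0.22 0 0 0; 0 -44 -36.5 0.22 0 0 0; 2 -44 -36.5 0.22 0 0 0; 4 -44 -36.5 0.22 0 0 0; 6.6 -44 -36.5 0.22 0 0 0; 6.6 -44 -36.5 0.22 0 0 0; 6.6 -44 -36.5 0.22 0 0 0; 6.6 -44 -36.5 0.22 0 0 0; 6.6 -44 -36.5 0.22 0 0 0")

```text
clock: 1.9
eef_pos: [0.4471, -0.123, 0.1216]
eef_rot: [2.79, 1.569, -0.178]
wrist_force: [0.2, 0.0, -0.4]
grip_width: 0.0004
```

Run:
```python
from h import *
from plant import *
s=observe();print({k:np.round(v,3) for k,v in s.items()})
print(Ro.from_euler('xyz',s["eef_rot"]).as_matrix().round(3))
plan(s,[.451,-.123,.07])
a,d=read_camera("top");b,_=read_camera("side")
np.savez("t1.npz",p=a,d=d)
cv2.imwrite("pics/z2.png",np.hstack([cv2.resize(x,(400,400),interpolation=cv2.INTER_CUBIC) for x in(a[110:260,190:340],b[130:280,200:350])]))
print(proj("side",s["eef_pos"]),((proj("side",s["eef_pos"])-[200,130])*400/150))
```

```text
{'clock': np.float64(1.9), 'joint_pos': array([ 0.164,  0.393, -0.024,  2.248,  0.02 ,  0.499, -1.272]), 'qd': array([-0.   ,  0.   , -0.   ,  0.004,  0.003, -0.006, -0.002]), 'tau': array([-8.1000e-02, -4.9449e+01,  8.1400e-01, -1.5028e+01, -1.3000e-02,
       -5.6000e-02,  1.0000e-03]), 'eef_pos': array([ 0.447, -0.123,  0.122]), 'eef_rot': array([ 2.79 ,  1.569, -0.178]), 'wrist_force': array([ 0.184,  0.029, -0.353]), 'moment': array([-0.037,  0.076, -0.051]), 'grip_width': np.float64(0.0)}
[[ 0.002  0.173 -0.985]
 [-0.    -0.985 -0.173]
 [-1.     0.001 -0.002]]
shift cm [ 5.16  0.06 -0.38] w [ 3.141e+00 -1.000e-03  3.000e-03]
shift cm [ 5.16  0.06 -0.38] w [-0.    -0.002 -0.001]
[267.11369343 197.60043262] [178.96984915 180.26782031]
```

```bash
sleep 1
```

```text
(no output)
```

View pics/z2.png

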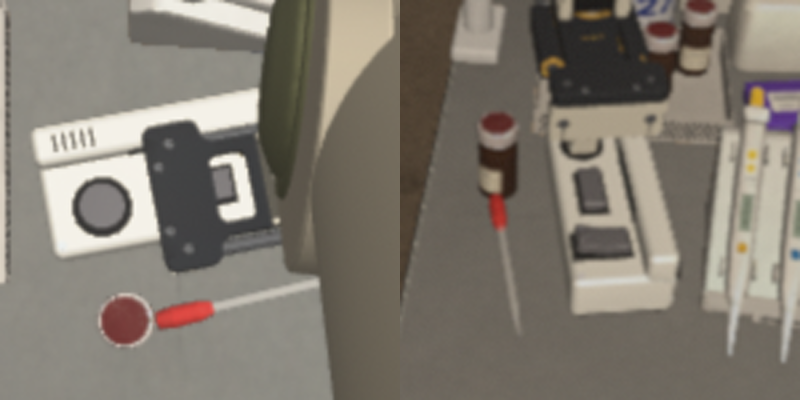

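The picture does not obviously agree with the reported TCP, because no finger shows at its projected spot. I'll check that before descending.

Run:
```python
from h import *
from plant import *
s=observe();T=s["eef_pos"];R=Ro.from_euler('xyz',s["eef_rot"]).as_matrix()
for n in("top","side"):
    p,d=read_camera(n);np.savez(f"{n}2.npz",p=p,d=d)
    big=cv2.resize(p,None,fx=1.5,fy=1.5)
    c=camera_info(n);print(n,"cam at",(-c["R"].T@c["t"]).round(3))
    for X,col in[(T,(0,0,255)),(T-R[:,0]*.085,(0,255,0)),(T-R[:,0]*.085+R[:,1]*.094,(255,0,0)),(T-R[:,0]*.085-R[:,1]*.094,(255,255,0))]:
        q=proj(n,X);print(q.round(1),end=' ');cv2.circle(big,tuple(int(v*1.5) for v in q),4,col,1)
    print();cv2.imwrite(f"pics/{n}2.png",big)
    if n=="side":
        for v in range(130,215,6): print(v,[depthpt(n,u,v,d[v,u]).round(3).tolist() for u in (262,270,280)])
```

```text
top cam at [ 0.376 -0.036  0.906]
[305.4 181.8] [312.  176.4] [376.9 164.1] [246.7 188.8] 
side cam at [ 0.445 -0.696  0.658]
[267.  197.6] [269.  164.6] [276.6 198.9] [262.7 136.2] 
130 [[0.431, -0.142, 0.295], [0.445, -0.136, 0.291], [0.462, -0.134, 0.291]]
136 [[0.432, -0.146, 0.285], [0.445, -0.134, 0.278], [0.462, -0.139, 0.283]]
142 [[0.433, -0.159, 0.282], [0.446, -0.148, 0.275], [0.463, -0.146, 0.275]]
148 [[0.433, -0.176, 0.282], [0.447, -0.149, 0.263], [0.464, -0.148, 0.264]]
154 [[0.434, -0.193, 0.282], [0.447, -0.19, 0.281], [0.463, -0.189, 0.282]]
160 [[0.435, -0.208, 0.282], [0.448, -0.206, 0.282], [0.464, -0.204, 0.281]]
166 [[0.436, -0.221, 0.28], [0.448, -0.218, 0.279], [0.464, -0.216, 0.278]]
172 [[0.436, -0.218, 0.266], [0.449, -0.217, 0.266], [0.465, -0.214, 0.265]]
178 [[0.437, -0.214, 0.25], [0.45, -0.211, 0.248], [0.466, -0.208, 0.247]]
184 [[0.433, -0.007, 0.056], [0.451, -0.139, 0.173], [0.476, 0.007, 0.047]]
190 [[0.434, -0.018, 0.046], [0.453, -0.014, 0.045], [0.477, -0.012, 0.045]]
196 [[0.435, -0.039, 0.047], [0.454, -0.048, 0.057], [0.477, -0.034, 0.046]]
202 [[0.436, -0.058, 0.046], [0.454, -0.067, 0.056], [0.477, -0.056, 0.047]]
208 [[0.437, -0.078, 0.047], [0.455, -0.081, 0.051], [0.478, -0.074, 0.047]]
214 [[0.438, -0.095, 0.044], [0.456, -0.095, 0.047], [0.478, -0.094, 0.047]]
```

```bash
sleep 1
```

```text
(no output)
```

View pics/side2.png

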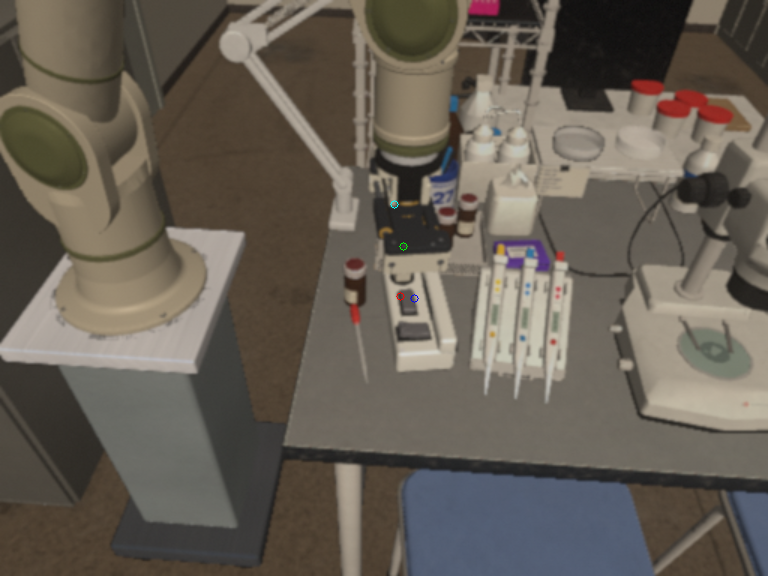

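View pics/top2.png

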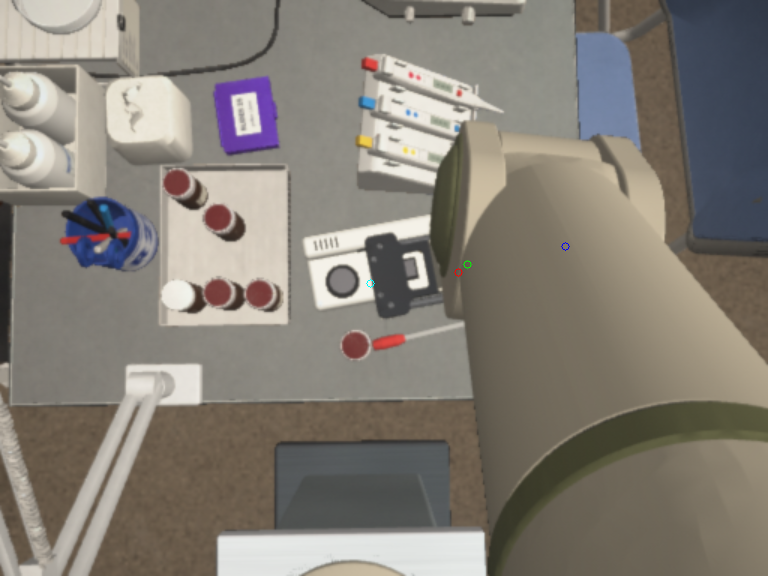

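Run:
```python
import plant
print([k for k in dir(plant) if not k.startswith('__')], getattr(plant,'hold_point_z',None))
from h import *
f=np.load("side2.npz");p,d=f["p"],f["d"]
for v in range(178,202,2): print(v,[(round(float(z),3)) for z in [depthpt("side",u,v,d[v,u])[2] for u in range(252,290,3)]])
cv2.imwrite("pics/z3.png",cv2.resize(p[90:240,220:340],(640,800)[::1] if 0 else (480,600),interpolation=cv2.INTER_NEAREST))
```

```text
['PlanningError', 'camera_info', 'hold_point_z', 'observe', 'read_camera', 'sign_off'] 0.0188
178 [0.01, 0.248, 0.249, 0.249, 0.249, 0.249, 0.248, 0.248, 0.247, 0.247, 0.246, 0.246, 0.246]
180 [0.0, 0.24, 0.245, 0.244, 0.244, 0.243, 0.245, 0.242, 0.244, 0.242, 0.243, 0.241, 0.241]
182 [0.003, 0.042, 0.241, 0.24, 0.239, 0.239, 0.178, 0.175, 0.046, 0.045, 0.065, 0.067, 0.068]
184 [0.002, 0.042, 0.046, 0.048, 0.173, 0.173, 0.173, 0.172, 0.048, 0.047, 0.065, 0.069, 0.067]
186 [0.002, 0.039, 0.047, 0.049, 0.166, 0.167, 0.167, 0.05, 0.046, 0.046, 0.066, 0.069, 0.068]
188 [0.003, 0.03, 0.046, 0.048, 0.05, 0.05, 0.05, 0.048, 0.046, 0.045, 0.065, 0.069, 0.071]
190 [0.002, 0.027, 0.043, 0.047, 0.047, 0.046, 0.045, 0.046, 0.048, 0.047, 0.058, 0.068, 0.068]
192 [0.001, 0.022, 0.045, 0.047, 0.045, 0.045, 0.046, 0.047, 0.048, 0.045, 0.052, 0.067, 0.068]
194 [-0.0, 0.016, 0.045, 0.046, 0.047, 0.057, 0.058, 0.057, 0.046, 0.045, 0.047, 0.065, 0.07]
196 [0.003, -0.0, 0.043, 0.046, 0.048, 0.058, 0.057, 0.057, 0.047, 0.046, 0.047, 0.067, 0.068]
198 [0.002, -0.001, 0.044, 0.048, 0.045, 0.056, 0.056, 0.056, 0.046, 0.044, 0.045, 0.067, 0.067]
200 [0.002, -0.001, 0.044, 0.048, 0.046, 0.057, 0.056, 0.056, 0.658, 0.048, 0.048, 0.062, 0.068]
```

```bash
sleep 1
```

```text
(no output)
```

View pics/z3.png

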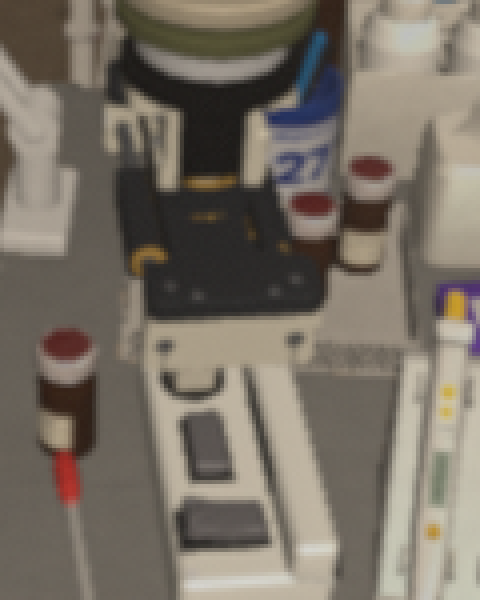

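Run:
```python
from h import *
import plant
s=plant.observe();print(s["clock"],s["eef_pos"],s["joint_pos"])
f=np.load("side2.npz");p,d=f["p"],f["d"]
for v in range(181,189): print(v,[depthpt("side",u,v,d[v,u]).round(3).tolist() for u in range(262,275,2)],p[v,268])
f=np.load("top2.npz");p,d=f["p"],f["d"]
for u,v in[(258,160),(258,180),(258,205),(283,180),(290,165),(285,200)]: print(u,v,depthpt("top",u,v,d[v,u]).round(3))
```

```text
2.1 [ 0.44674343 -0.12286129  0.12114125] [ 0.16394175  0.39387399 -0.02425712  2.24866395  0.0196061   0.49827809
 -1.2718723 ]
181 [[0.437, -0.212, 0.241], [0.44, -0.214, 0.243], [0.443, -0.212, 0.242], [0.447, -0.21, 0.241], [0.45, -0.211, 0.242], [0.453, -0.21, 0.241], [0.456, -0.211, 0.242]] [136 158 169]
182 [[0.437, -0.214, 0.241], [0.44, -0.212, 0.239], [0.443, -0.212, 0.24], [0.447, -0.211, 0.239], [0.451, -0.14, 0.178], [0.454, -0.137, 0.176], [0.462, 0.012, 0.048]] [134 155 168]
183 [[0.435, -0.119, 0.157], [0.439, -0.14, 0.175], [0.443, -0.141, 0.176], [0.447, -0.139, 0.175], [0.451, -0.138, 0.174], [0.455, -0.14, 0.176], [0.462, 0.006, 0.05]] [132 154 165]
184 [[0.433, -0.007, 0.056], [0.44, -0.141, 0.173], [0.443, -0.139, 0.171], [0.447, -0.14, 0.173], [0.451, -0.139, 0.173], [0.455, -0.138, 0.172], [0.462, 0.002, 0.05]] [133 154 166]
185 [[0.433, -0.005, 0.051], [0.44, -0.141, 0.171], [0.443, -0.14, 0.17], [0.447, -0.141, 0.171], [0.451, -0.139, 0.17], [0.455, -0.138, 0.169], [0.462, -0.001, 0.05]] [132 153 165]
186 [[0.434, -0.008, 0.051], [0.44, -0.139, 0.166], [0.444, -0.14, 0.167], [0.447, -0.14, 0.168], [0.451, -0.138, 0.167], [0.455, -0.137, 0.166], [0.462, -0.004, 0.049]] [124 144 155]
187 [[0.434, -0.009, 0.048], [0.44, -0.14, 0.165], [0.444, -0.14, 0.165], [0.447, -0.138, 0.164], [0.451, -0.136, 0.162], [0.455, -0.134, 0.16], [0.462, -0.006, 0.048]] [ 93 109 117]
188 [[0.434, -0.014, 0.049], [0.439, -0.015, 0.05], [0.443, -0.014, 0.05], [0.448, -0.013, 0.05], [0.453, -0.013, 0.05], [0.458, -0.01, 0.048], [0.462, -0.008, 0.047]] [52 59 64]
258 160 [ 0.461 -0.046  0.282]
258 180 [ 0.436 -0.045  0.28 ]
258 205 [ 0.404 -0.045  0.281]
283 180 [ 0.457 -0.093  0.045]
290 165 [ 0.427 -0.069  0.499]
285 200 [ 0.411 -0.081  0.254]
```

The depth shows the shut fingers at the right x and y (outer face at y = -0.140, x 0.440 to 0.455). Their tips are at z≈0.163, though, not the reported 0.121. The body's underside at 0.241 agrees (0.241 − 0.084 ≈ 0.157). So the reported z looks about 4 cm low, and I'll go by camera and touch instead.

jog_arm(steps="2 0 -0.4 0 0 0 0; 4 0 -0.4 0 0 0 0; 6 0 -0.4 0 0 0 0; 7 0 -0.4 0 0 0 0; 7 0 -0.4 0 0 0 0; 7 0 -0.4 0 0 0 0")

```text
clock: 2.7
eef_pos: [0.4505, -0.1221, 0.051]
eef_rot: [0.313, 1.571, -2.654]
wrist_force: [0.6, -0.6, -0.1]
grip_width: 0.0006
```

Run:
```python
from h import *
import plant
s=plant.observe();print(s["clock"],s["eef_pos"].round(4),s["wrist_force"].round(2))
p,d=plant.read_camera("side");np.savez("side3.npz",p=p,d=d)
cv2.imwrite("pics/z4.png",cv2.resize(p[150:270,215:335],(600,600),interpolation=cv2.INTER_CUBIC))
for v in range(190,224,2): print(v,[depthpt("side",u,v,d[v,u]).round(3).tolist() for u in (265,269,273)])
```

```text
2.7 [ 0.4505 -0.1221  0.051 ] [ 0.62 -0.62 -0.08]
190 [[0.442, -0.201, 0.213], [0.449, -0.2, 0.211], [0.456, -0.199, 0.212]]
192 [[0.443, -0.204, 0.21], [0.449, -0.204, 0.211], [0.456, -0.204, 0.211]]
194 [[0.443, -0.21, 0.211], [0.45, -0.21, 0.212], [0.456, -0.21, 0.212]]
196 [[0.443, -0.215, 0.211], [0.45, -0.212, 0.209], [0.457, -0.212, 0.21]]
198 [[0.443, -0.219, 0.21], [0.45, -0.217, 0.209], [0.457, -0.217, 0.21]]
200 [[0.443, -0.219, 0.206], [0.45, -0.219, 0.206], [0.457, -0.216, 0.204]]
202 [[0.444, -0.219, 0.201], [0.451, -0.214, 0.197], [0.457, -0.214, 0.198]]
204 [[0.444, -0.218, 0.195], [0.451, -0.216, 0.194], [0.458, -0.215, 0.193]]
206 [[0.444, -0.211, 0.184], [0.451, -0.21, 0.183], [0.458, -0.209, 0.183]]
208 [[0.444, -0.21, 0.178], [0.451, -0.21, 0.178], [0.458, -0.209, 0.177]]
210 [[0.444, -0.211, 0.174], [0.452, -0.209, 0.172], [0.459, -0.207, 0.171]]
212 [[0.445, -0.139, 0.096], [0.453, -0.136, 0.094], [0.462, -0.089, 0.047]]
214 [[0.445, -0.097, 0.047], [0.454, -0.094, 0.045], [0.462, -0.095, 0.047]]
216 [[0.445, -0.116, 0.06], [0.454, -0.115, 0.061], [0.462, -0.113, 0.059]]
218 [[0.445, -0.12, 0.058], [0.454, -0.121, 0.06], [0.462, -0.118, 0.058]]
220 [[0.446, -0.123, 0.056], [0.454, -0.129, 0.062], [0.463, -0.125, 0.059]]
222 [[0.446, -0.121, 0.047], [0.454, -0.133, 0.061], [0.463, -0.129, 0.057]]
```

```bash
sleep 1
```

```text
(no output)
```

View pics/z4.png

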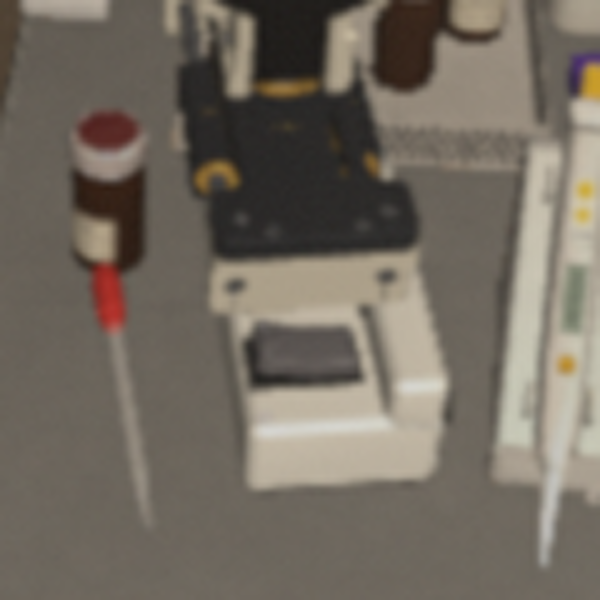

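The side view shows the rocker's front end raised below the fingers, whose tips are at about 0.093 (reported 0.051). There is no contact yet. The offset holds, so I'll descend slowly.

jog_arm(steps="1 0 0 0 0 0 0; 2 0 0 0 0 0 0; 2.4 0 0 0 0 0 0; 2.6 0 0 0 0 0 0; 2.8 0 0 0 0 0 0; 3.0 0 0 0 0 0 0; 3.0 0 0 0 0 0 0; 3.0 0 0 0 0 0 0")

```text
clock: 3.55
eef_pos: [0.4492, -0.1223, 0.0232]
eef_rot: [1.623, 1.57, -1.345]
wrist_force: [-12.4, 0.9, 57.4]
grip_width: 0.0005
```

That's 57 N, far over the rocker's 3 N, so I'm backing off a little and looking.

jog_arm(steps="-0.3 0 0 0 0 0 0; -0.3 0 0 0 0 0 0")

```text
clock: 3.75
eef_pos: [0.451, -0.122, 0.0243]
eef_rot: [2.848, 1.569, -0.118]
wrist_force: [-1.6, -0.9, 5.1]
grip_width: 0.0005
```

Run:
```python
from h import *
import plant
s=plant.observe();print(s["clock"],s["eef_pos"].round(4),s["wrist_force"].round(2))
p,d=plant.read_camera("side");np.savez("side4.npz",p=p,d=d)
t,dt=plant.read_camera("top")
cv2.imwrite("pics/z5.png",np.hstack([cv2.resize(p[150:270,215:335],(400,400),interpolation=cv2.INTER_CUBIC),cv2.resize(t[130:250,190:310],(400,400),interpolation=cv2.INTER_CUBIC)]))
for v in range(206,236,2): print(v,[depthpt("side",u,v,d[v,u]).round(3).tolist() for u in (265,269,273,277,281)])
```

```text
3.75 [ 0.451  -0.122   0.0243] [-1.63 -0.95  5.07]
206 [[0.444, -0.211, 0.183], [0.451, -0.209, 0.182], [0.458, -0.211, 0.185], [0.465, -0.211, 0.185], [0.472, -0.21, 0.185]]
208 [[0.444, -0.218, 0.185], [0.451, -0.217, 0.185], [0.458, -0.216, 0.185], [0.465, -0.216, 0.185], [0.472, -0.214, 0.183]]
210 [[0.444, -0.219, 0.182], [0.451, -0.219, 0.182], [0.458, -0.217, 0.18], [0.465, -0.216, 0.18], [0.472, -0.215, 0.18]]
212 [[0.445, -0.219, 0.176], [0.452, -0.219, 0.177], [0.459, -0.216, 0.175], [0.466, -0.216, 0.176], [0.473, -0.214, 0.174]]
214 [[0.445, -0.216, 0.169], [0.452, -0.218, 0.171], [0.459, -0.213, 0.167], [0.466, -0.211, 0.165], [0.473, -0.212, 0.167]]
216 [[0.445, -0.212, 0.159], [0.452, -0.208, 0.156], [0.46, -0.208, 0.156], [0.467, -0.207, 0.156], [0.474, -0.206, 0.156]]
218 [[0.445, -0.213, 0.155], [0.453, -0.209, 0.152], [0.46, -0.209, 0.153], [0.467, -0.207, 0.151], [0.474, -0.205, 0.149]]
220 [[0.446, -0.211, 0.148], [0.453, -0.209, 0.147], [0.46, -0.209, 0.147], [0.467, -0.205, 0.144], [0.475, -0.205, 0.144]]
222 [[0.446, -0.212, 0.144], [0.454, -0.129, 0.056], [0.463, -0.129, 0.057], [0.471, -0.129, 0.058], [0.48, -0.13, 0.06]]
224 [[0.446, -0.129, 0.05], [0.455, -0.133, 0.055], [0.463, -0.131, 0.053], [0.472, -0.133, 0.056], [0.48, -0.127, 0.051]]
226 [[0.446, -0.133, 0.047], [0.455, -0.133, 0.048], [0.463, -0.132, 0.048], [0.472, -0.131, 0.048], [0.48, -0.132, 0.05]]
228 [[0.447, -0.137, 0.045], [0.455, -0.136, 0.045], [0.464, -0.135, 0.045], [0.472, -0.136, 0.047], [0.481, -0.134, 0.046]]
230 [[0.447, -0.144, 0.047], [0.455, -0.142, 0.045], [0.464, -0.141, 0.045], [0.472, -0.141, 0.046], [0.481, -0.141, 0.047]]
232 [[0.447, -0.149, 0.046], [0.456, -0.147, 0.045], [0.464, -0.148, 0.047], [0.472, -0.147, 0.046], [0.481, -0.144, 0.044]]
234 [[0.447, -0.154, 0.046], [0.456, -0.154, 0.046], [0.464, -0.153, 0.046], [0.473, -0.152, 0.046], [0.481, -0.151, 0.046]]
```

```bash
sleep 1
```

```text
(no output)
```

View pics/z5.png

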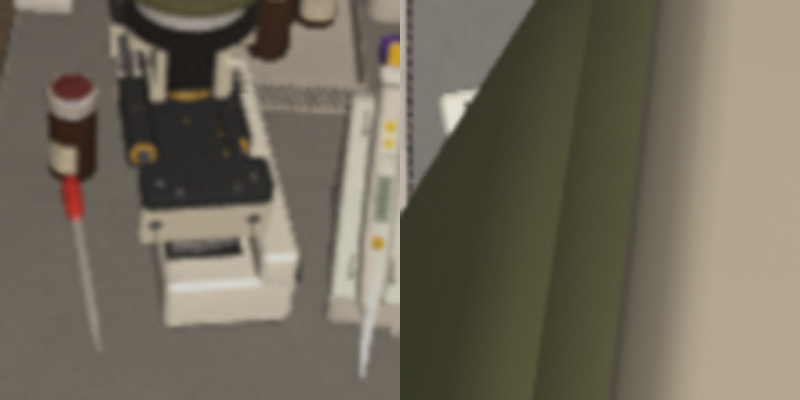

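The rocker's front is now at 0.056 and its rear at 0.060, so it has tipped to on, and the 57 N was its end stop. Next I'll lift and cross to above the round key.

jog_arm(steps="-1.5 0 0 0 0 0 0; -3.5 0 0 0 0 0 0; -4 -3 -0.4 0 0 0 0; -4 -6 -0.8 0 0 0 0; -4 -9 -1.2 0 0 0 0; -4 -12.3 -1.7 0 0 0 0; -4 -12.3 -1.7 0 0 0 0; -4 -12.3 -1.7 0 0 0 0; -4 -12.3 -1.7 0 0 0 0")

```text
clock: 4.75
eef_pos: [0.4458, 0.0012, 0.0634]
eef_rot: [0.835, 1.57, -2.133]
wrist_force: [0.4, 0.2, -0.5]
grip_width: 0.0007
```

Run:
```python
from h import *
import plant
s=plant.observe();print(s["clock"],s["eef_pos"].round(4),s["wrist_force"].round(2),s["joint_pos"].round(2))
plan(s,[.4462,.0018,.05])
p,d=plant.read_camera("side");np.savez("side5.npz",p=p,d=d)
cv2.imwrite("pics/z6.png",cv2.resize(p[130:250,215:335],(600,600),interpolation=cv2.INTER_CUBIC))
for v in range(160,186,2): print(v,[depthpt("side",u,v,d[v,u]).round(3).tolist() for u in (262,265,268,271)])
print([depthpt("side",u,221,d[221,u]).round(3).tolist() for u in range(262,292,4)])
```

```text
4.75 [0.4458 0.0012 0.0634] [ 0.41  0.15 -0.51] [-0.14  0.49  0.02  2.33 -0.02  0.32 -1.5 ]
shift cm [ 1.34 -0.05 -0.05] w [ 3.141e+00 -1.000e-03 -1.000e-03]
shift cm [ 1.34 -0.05 -0.05] w [-0.001  0.    -0.   ]
160 [[0.432, -0.086, 0.188], [0.438, -0.088, 0.19], [0.444, -0.086, 0.189], [0.45, -0.086, 0.189]]
162 [[0.433, -0.084, 0.181], [0.439, -0.088, 0.185], [0.445, -0.09, 0.187], [0.45, -0.087, 0.185]]
164 [[0.43, 0.076, 0.051], [0.438, -0.012, 0.121], [0.445, -0.015, 0.123], [0.451, -0.014, 0.123]]
166 [[0.43, 0.078, 0.042], [0.438, -0.015, 0.117], [0.445, -0.018, 0.119], [0.452, -0.013, 0.116]]
168 [[0.43, 0.076, 0.038], [0.439, -0.015, 0.111], [0.445, -0.015, 0.112], [0.452, -0.013, 0.111]]
170 [[0.43, 0.075, 0.031], [0.439, -0.015, 0.105], [0.446, -0.01, 0.102], [0.452, -0.005, 0.099]]
172 [[0.431, 0.069, 0.03], [0.438, 0.07, 0.03], [0.446, 0.07, 0.03], [0.453, 0.067, 0.034]]
174 [[0.431, 0.07, 0.022], [0.439, 0.068, 0.025], [0.446, 0.069, 0.024], [0.454, 0.068, 0.026]]
176 [[0.432, 0.033, 0.047], [0.439, 0.032, 0.048], [0.446, 0.033, 0.048], [0.454, 0.036, 0.046]]
178 [[0.432, 0.026, 0.046], [0.44, 0.012, 0.059], [0.447, 0.015, 0.057], [0.454, 0.028, 0.047]]
180 [[0.433, 0.006, 0.057], [0.44, 0.007, 0.057], [0.447, 0.008, 0.057], [0.454, 0.007, 0.058]]
182 [[0.433, 0.001, 0.055], [0.44, -0.0, 0.057], [0.447, -0.001, 0.058], [0.454, -0.0, 0.058]]
184 [[0.433, -0.003, 0.053], [0.44, -0.006, 0.056], [0.448, -0.007, 0.057], [0.455, -0.005, 0.056]]
[[0.439, -0.115, 0.044], [0.448, -0.128, 0.058], [0.456, -0.126, 0.056], [0.465, -0.126, 0.058], [0.473, -0.128, 0.06], [0.482, -0.128, 0.061], [0.491, -0.115, 0.048], [0.499, -0.126, 0.061]]
```

```bash
sleep 1
```

```text
(no output)
```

View pics/z6.png

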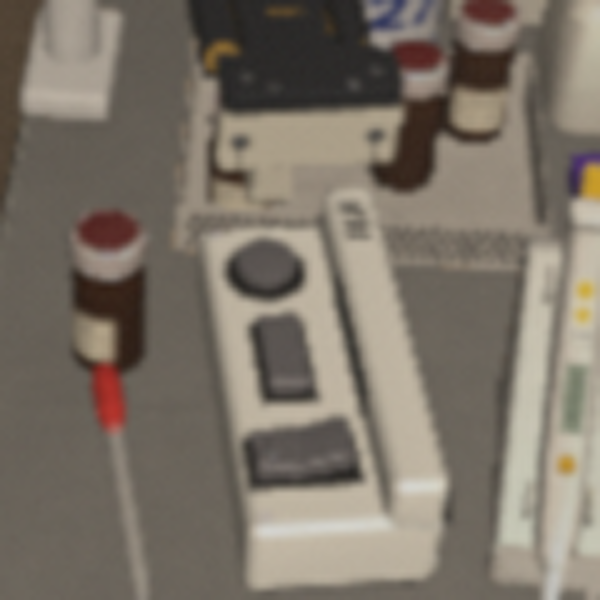

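The rocker is clearly tipped over. The round key (zoom (265,268)) is under the fingers, whose tips are at about 0.100, so it is about 43 mm down. I'll press it in slow steps.

jog_arm(steps="1.5 0 0 0 0 0 0; 3 0 0 0 0 0 0; 3.8 0 0 0 0 0 0; 4.1 0 0 0 0 0 0; 4.3 0 0 0 0 0 0; 4.5 0 0 0 0 0 0; 4.6 0 0 0 0 0 0; 4.6 0 0 0 0 0 0; 4.6 0 0 0 0 0 0")

```text
clock: 5.7
eef_pos: [0.4458, 0.0017, 0.0182]
eef_rot: [2.465, 1.57, -0.502]
wrist_force: [-2.1, -3.0, 8.5]
grip_width: 0.0001
```

jog_arm(steps="0.1 0 0 0 0 0 0; 0.2 0 0 0 0 0 0; 0.3 0 0 0 0 0 0; 0.3 0 0 0 0 0 0")

```text
clock: 6.1
eef_pos: [0.4459, 0.0017, 0.0177]
eef_rot: [2.975, 1.568, 0.008]
wrist_force: [-9.2, -2.5, 61.1]
grip_width: 0.0009
```

The force rises steeply to 61 N with hardly any travel, so the key is at its stop. I'll lift and look.

jog_arm(steps="-1 0 0 0 0 0 0; -3 0 0 0 0 0 0; -5 0 0 0 0 0 0; -5 2.5 0 0 0 0 0; -5 6.2 0 0 0 0 0; -5 6.2 0 0 0 0 0; -5 6.2 0 0 0 0 0; -5 6.2 0 0 0 0 0")

```text
clock: 6.9
eef_pos: [0.4565, -0.058, 0.0646]
eef_rot: [-1.573, 1.57, 1.744]
wrist_force: [0.6, 0.7, -0.7]
grip_width: 0.0003
```

Run:
```python
from h import *
import plant
s=plant.observe();print(s["clock"],s["eef_pos"].round(4),s["wrist_force"].round(2))
plan(s,[.457,-.0595,.05])
p,d=plant.read_camera("side");t,dt=plant.read_camera("top")
cv2.imwrite("pics/z7.png",np.hstack([cv2.resize(p[130:250,215:335],(400,400),interpolation=cv2.INTER_CUBIC),cv2.resize(t[130:250,190:310],(400,400),interpolation=cv2.INTER_CUBIC)]))
for v in range(172,204,2): print(v,[depthpt("side",u,v,d[v,u]).round(3).tolist() for u in (265,269,273)])
m=(lambda a:np.median([depthpt("top",u,v,a[v,u])[2] for u in range(223,233) for v in range(182,192)]))
print("top key z now",m(dt),"before",m(np.load("top0.npz")["d"]))
```

```text
6.9 [ 0.4565 -0.058   0.0646] [ 0.57  0.72 -0.68]
shift cm [ 1.46  0.16 -0.03] w [-3.14e+00 -1.00e-03 -0.00e+00]
shift cm [ 1.46  0.16 -0.03] w [ 0.001 -0.     0.001]
172 [[0.44, -0.157, 0.216], [0.448, -0.157, 0.217], [0.455, -0.154, 0.215]]
174 [[0.441, -0.155, 0.21], [0.448, -0.154, 0.209], [0.455, -0.154, 0.21]]
176 [[0.441, -0.149, 0.2], [0.448, -0.148, 0.2], [0.455, -0.146, 0.198]]
178 [[0.441, -0.15, 0.196], [0.448, -0.149, 0.196], [0.456, -0.146, 0.194]]
180 [[0.441, -0.15, 0.191], [0.448, -0.147, 0.189], [0.456, -0.146, 0.189]]
182 [[0.441, -0.149, 0.186], [0.449, -0.148, 0.185], [0.456, -0.146, 0.184]]
184 [[0.44, -0.001, 0.051], [0.449, -0.076, 0.118], [0.458, -0.075, 0.117]]
186 [[0.441, -0.007, 0.05], [0.45, -0.076, 0.112], [0.458, -0.073, 0.11]]
188 [[0.441, -0.013, 0.049], [0.45, -0.011, 0.049], [0.46, -0.012, 0.05]]
190 [[0.441, -0.017, 0.047], [0.451, -0.017, 0.047], [0.46, -0.017, 0.048]]
192 [[0.442, -0.025, 0.047], [0.451, -0.023, 0.046], [0.46, -0.022, 0.046]]
194 [[0.442, -0.032, 0.047], [0.451, -0.041, 0.057], [0.46, -0.042, 0.058]]
196 [[0.442, -0.04, 0.048], [0.451, -0.047, 0.056], [0.461, -0.048, 0.057]]
198 [[0.443, -0.048, 0.05], [0.452, -0.056, 0.058], [0.461, -0.056, 0.059]]
200 [[0.443, -0.052, 0.048], [0.452, -0.06, 0.056], [0.461, -0.062, 0.058]]
202 [[0.443, -0.06, 0.048], [0.452, -0.067, 0.056], [0.461, -0.069, 0.058]]
top key z now 0.7125943975115683 before 0.056250517202686645
```

```bash
sleep 1
```

View pics/z7.png

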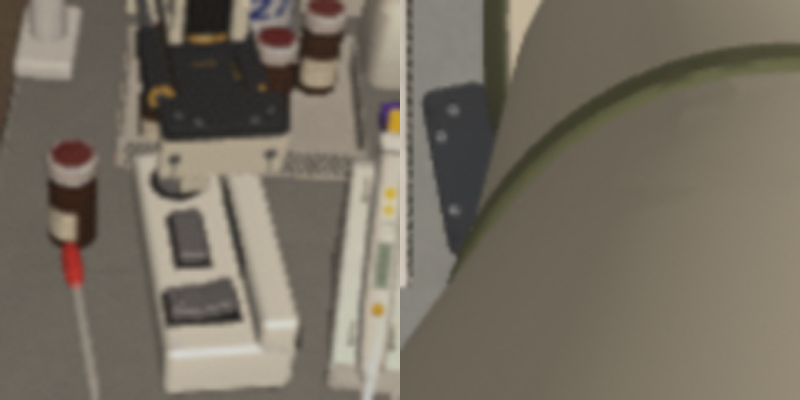

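The round key's top is now at 0.050 (0.057 before), so it is in, and the rocker is still on. I'll press the bar, shifting 3 mm in y to centre on it.

jog_arm(steps="1.5 0.3 0 0 0 0 0; 3 0.3 0 0 0 0 0; 3.8 0.3 0 0 0 0 0; 4.1 0.3 0 0 0 0 0; 4.4 0.3 0 0 0 0 0; 4.6 0.3 0 0 0 0 0; 4.7 0.3 0 0 0 0 0; 4.8 0.3 0 0 0 0 0; 4.8 0.3 0 0 0 0 0; 4.8 0.3 0 0 0 0 0; 4.8 0.3 0 0 0 0 0")

```text
clock: 8.1
eef_pos: [0.4569, -0.0613, 0.018]
eef_rot: [-2.77, 1.57, 0.547]
wrist_force: [-4.5, 3.9, 22.0]
grip_width: 0.0003
```

22 N against a 5 N spring means the bar is on its stop. I'll hold it and take a last look.

jog_arm(steps="0 0 0 0 0 0 0; 0 0 0 0 0 0 0; 0 0 0 0 0 0 0")

```text
clock: 8.4
eef_pos: [0.4569, -0.0613, 0.0179]
eef_rot: [-2.749, 1.57, 0.568]
wrist_force: [-4.0, 5.1, 23.8]
grip_width: 0.0008
```

Run:
```python
from h import *
import plant
p,d=plant.read_camera("side")
s=plant.observe();print(s["clock"],s["eef_pos"].round(4),s["wrist_force"].round(2))
cv2.imwrite("pics/z8.png",cv2.resize(p[130:250,215:335],(600,600),interpolation=cv2.INTER_CUBIC))
for v in (219,221):print([depthpt("side",u,v,d[v,u]).round(3).tolist() for u in range(266,286,4)])
for v in range(196,210,2):print(v,[depthpt("side",u,v,d[v,u]).round(3).tolist() for u in (269,272,275)])
```

```text
8.45 [ 0.4569 -0.0613  0.0179] [-4.62  5.22 22.59]
[[0.448, -0.121, 0.057], [0.456, -0.121, 0.058], [0.465, -0.121, 0.058], [0.473, -0.122, 0.06], [0.482, -0.123, 0.062]]
[[0.448, -0.129, 0.059], [0.456, -0.127, 0.057], [0.465, -0.126, 0.058], [0.473, -0.127, 0.059], [0.482, -0.128, 0.061]]
196 [[0.45, -0.151, 0.152], [0.456, -0.15, 0.152], [0.462, -0.15, 0.152]]
198 [[0.451, -0.15, 0.147], [0.456, -0.15, 0.146], [0.462, -0.149, 0.146]]
200 [[0.451, -0.15, 0.141], [0.457, -0.15, 0.141], [0.463, -0.148, 0.14]]
202 [[0.452, -0.076, 0.065], [0.459, -0.077, 0.066], [0.465, -0.076, 0.066]]
204 [[0.452, -0.068, 0.051], [0.459, -0.067, 0.05], [0.466, -0.068, 0.052]]
206 [[0.453, -0.076, 0.052], [0.459, -0.075, 0.052], [0.466, -0.073, 0.051]]
208 [[0.453, -0.079, 0.049], [0.46, -0.08, 0.051], [0.466, -0.078, 0.049]]
```

```bash
sleep 1
```

```text
(no output)
```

View pics/z8.png

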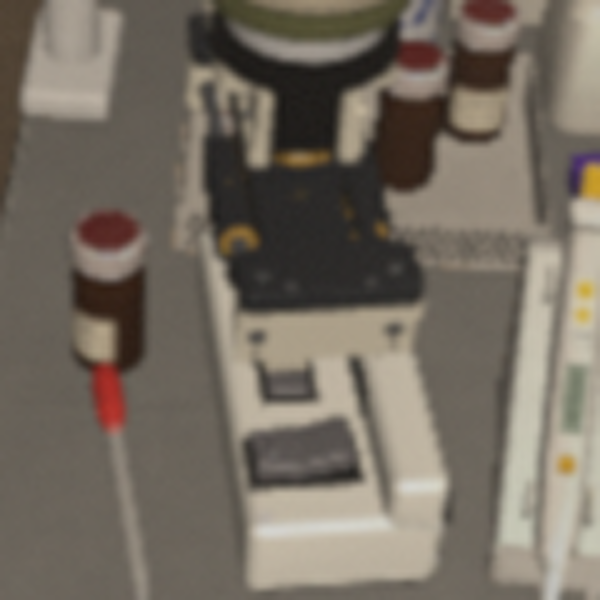

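The visible end of the bar is at 0.051 (0.057 when up). The rocker is still on, and jar_a and the dropper haven't moved. Handing in.

```bash
python3 -c "
from plant import *
print(sign_off())"
```

```text
the job is handed in; nothing more can be done
None
```

I tipped the rocker on, pushed the round key in and pressed the bar down, in that order, all with the shut fingertips. I handed in at about 8.5 s with the bar still held. `sign_off()` gave no verdict.

**Last checks:**
- **Rocker:** its front is at about 57 mm and its rear at 61 mm, so it is on.
- **Round key:** its top was at 50–51 mm after pressing (57 mm before). The gripper hid it in the last picture, so I did not see it again while pressing the bar.
- **Bar:** its visible end is at about 51 mm (57 mm when up), held with about 23 N, so it is on its stop.
- **Jars and dropper:** jar_a and the dropper show no movement in the last side view. The gripper partly hid the tray, so I did not check jar_00 on its own.

**What disagreed:**
- **Tool height:** the reported TCP height read about 3.5–4 cm lower than the fingertips seen in the depth images, and the contact heights matched the images. I therefore set heights by camera and force.
- **Force:** the rocker and the round key briefly took about 57 N and 61 N at their end stops. That is well over the 3 N needed but under the 120 N wrist limit, with contact at the fingertips only as far as I could see.

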